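# Bank the last domino through the sprung flap

## Robot

A 6-joint arm with a two-finger parallel gripper is mounted at the origin on the work surface. World frame = base frame: x ahead of the robot, y to its left, z up, the work surface at z = 0. Lengths are in mm, angles in rad, forces in N, time in s.
With the tool pointing down it reaches from about 250 to 775 mm from the base axis. Payload 8.9 kg.
Tool frame: the origin (TCP) lies midway between the tips of the shut fingers; the grasp point (between the pads) lies robot.pinch_z behind it (robot.pinch_z is the distance from the TCP to the grasp point, in mm); z points along the fingers, y is the line along which they close (so a half turn about z gives the same grasp; the last joint's range is limited). The gripper opens to 85 mm and grips with 20 to 120 N. Pads are 22 mm wide; open, the fingers measure 114 mm over their backs; the gripper's body (76 mm by 85 mm) begins 54 mm behind the grasp point. The pads swing forward as they close: fully open they stand 13 mm farther back than shut.
Start: joints at [-1.313, 0.291, -0.153, 1.127, 0, 1.431], TCP at [202.898, -484.207, 231.305] pointing down, gripper open.
Joint ranges: [-2.52, 2.52], [-0.91, 1.74], [-1.3, 1.37], [-1.96, 2.02], [-1.52, 1.47], [-3.14, 3.14]. Speed limits (rad/s): [2.22, 2.22, 2.79, 3.14, 3.14, 3.14].

## Interface

Orientations are given as a unit quaternion [x, y, z, w].
In Python, from cell import robot, gripper_open, grab, kinematics, viewer, hand_in, spotter gives the robot as it stands. The module is installed in compiled form; this text tells all that it offers. Calls block until the motion is done:
- robot.goto(position, orientation): joint-space move of the TCP to a pose.
- robot.movel(position, max_speed=150, orientation=None, contact_N=None): straight line of the TCP; orientation=None keeps the orientation; max_speed is the mean speed in mm/s. With contact_N (N) it stops when the force on the tool has changed by that much, and returns True; else False.
- robot.move_joints(angles): joint-space move.
- gripper_open() and grab(strength=None): open the fingers fully, or close them until they stop; strength is the grip in N (None keeps the last).
- robot.sleep(seconds).
- kinematics.solve_ik(position, orientation): joint angles nearest the present ones, or None.
- robot.get_obs(): the state.
- viewer.camera(name): name is "scene" or "top" or "wrist"; returns (picture, depth): 384x512x3 uint8, red, green, blue; 384x512 float32, mm along the optical axis (not along the pixel's ray), 0 where there is no reading.
- viewer.camera_model(name): a dict with "fov_y" (degrees; the focal length in pixels is half the picture's height over the tangent of half this angle, whatever the lens; pixels are square), "cx", "cy" (the principal point, pixels), "camera_from_world" (4x4, takes a point from world to camera coordinates). Camera axes: x right, y down, z forward; pixel columns grow to the right and rows downward; lengths in mm; the calibration is good to about 2 mm. A picture is of the moment at which its call begins: read the wrist's pose just before it. camera_model takes no time and is no camera call; for the wrist camera it gives the pose at the moment of the call.
A pose or a line that the arm cannot do raises robot.MotionError and nothing moves.
- hand_in(): hands the job in; it is judged then, once.
Trained networks look in the newest picture that a camera, given by its name, has taken for a name from the list of things; names that differ only in an ending like _2 or _b are one class to them, and where a whole thing is asked for, a point or a joint stands for the part that bears it (a point fixed in the world has none). Each returns a list of dicts, best first, with "p" (0 to 1); they miss things now and then, are a little off and sometimes report something else, mostly with a low value. They report only what shows in the picture. A call takes as long as a camera call. They do not tell look-alikes from the thing itself.
- spotter.boxes_of(camera, name): "location" ([row, column] in pixels, amid what is visible of it).
- spotter.spot_point(camera, name): "location" ([row, column] in pixels: a listed point, or the origin of a listed thing).
The state is a dict: "clock": time; "joint_positions": joint angles; "joint_vel": joint speeds; "joint_torque": joint torques, N m; "position": TCP position; "orientation": TCP orientation; "force": force on the tool from outside, world axes, zero at the start; "moment": the same for the moment, N m; "grip_width": finger opening in mm; "grip_force": force on a finger pad.
Only numpy, scipy, OpenCV 4.12 (cv2) and the standard library are available. Lean on these libraries where they do the work, as an engineer would, in place of code of your own. Each camera call takes 0.05 s, during which the arm holds its last target. There are 200 camera calls.

## Task

Push the last red domino into the wooden domino bank: press the bank's sprung wooden flap down with one finger and, while that finger keeps it open, push the domino off its runners and through the opening with the other finger. The domino is only pushed, never picked up, and the flap is left to close by itself with the domino inside. Leave the glass, the toothpick jar and the napkin holder standing where they are.

Things in the scene. Friction and masses are not known exactly. Their poses are not given: they have to be found in the camera images.
- bank: Wooden domino bank, a fixed box 245 x 198 x 100 mm (its x -95 to 150, y -150 to 48). Origin on the table below the middle of the edge where the runners end and the flap opening begins. x axis along the runners towards the flap (the way to push), y left, z up. Hinge wall at y 38 to 48 and end wall at x 135 to 150 are 100 mm high.
- opening_edge (a point): Same axes, 100 mm above the bank's origin, level with the runners' tops. Behind it (x -95 to 0) two runners carry the domino; the groove between them, 34 mm wide (y -17 to 17), 55 mm deep, open at both ends, takes a fingertip behind the domino. Side guides beyond y +-31.5 mm stand 6 mm higher. Ahead (x 0 to 135, y -38 to 38) is the opening, shut by the flap.
- bin (a point): Middle of the bin's floor, bank x 25, y -94, z 8 mm. The bin lies right of the runners (y -48 to -140, x -85 to 135) under a fixed clear sheet level with the runners, and goes on below the flap (x 0 to 135, y up to 38). Beside the flap the sheet ends at y -39. Four dominoes lie in it already, at bank x -80 to -15, y -126 to -64, up to z 34.
- flap (a joint): Flap angle, rad: 0 closed and level, 1.25 fully down. Wood, 131 x 74 x 5 mm (bank x 2 to 133, y -37 to 37), hinged on its left long edge (y 37, z 100), so the right edge swings down. A spring shuts it: about 2 N on the middle line starts it, about 5 N presses it 30 mm down; a domino's weight does not. At 0.7 rad or more a domino pushed over the edge slides off it into the bin.
- flap_center (a point): Middle of the flap's top face; when closed at bank x 67.5, y 0, z 100 mm.
- domino_center (a point): Centre of the loose red acrylic domino, 29 x 58 x 13 mm (x, y, z), 26 g, lying flat across the two runners with its long side (58 mm, own y) across the lane and some 6 to 18 mm free between its leading face and the opening's edge. Axes as the bank's, nearly.
- tumbler_center (a point): Short ribbed clear glass, 72 mm wide, 85 mm high, loose; point half-way up its axis. Stands left of the bank.
- jar_center (a point): Blue ceramic toothpick jar, 66 mm wide, 62 mm high (picks to 72), loose; point half-way up its axis. Stands beyond the bank.
- napkin_center (a point): Chrome napkin holder, 60 x 130 x 84 mm, empty, loose; point 45 mm above its underside. Stands right of the bank.
Mind the look-alikes: they are no part of the job. Leave any blue, pink or purple look-alike of the part that bears domino_center alone.

How it is judged:
By the outcome, as a careful person would: the job done as asked, in the order asked, and still so for the second after the job is handed in, with the robot touching nothing.
It also fails if it takes over 35 s, if anything falls off the work surface, if the arm or the gripper's body presses on something with over 40 N, if the wrist force passes 120 N, or if a joint passes its speed limit or range.

## Working session

There is one attempt and no reset: what is moved stays moved. The work goes in short steps, each a Python script; the robot and the scene stay as the last script left them, time stands still between calls to the robot, and variables do not carry over. Pictures are saved under pics/ and viewed, at most 10 in all, crops included, and the job is handed in when it is done.

```bash
mkdir -p pics
cat > h.py <<'E'
import numpy as np, cv2
from cell import robot, gripper_open, grab, kinematics, viewer, hand_in, spotter
def cam(n,save=None):
    m=viewer.camera_model(n); im,d=viewer.camera(n)
    if save: cv2.imwrite('pics/'+save,im[:,:,::-1])
    return im,d,m
def K(m): 
    f=192/np.tan(np.radians(m['fov_y'])/2); return f,m['cx'],m['cy']
def ray(m,r,c):
    f,cx,cy=K(m); T=np.linalg.inv(np.array(m['camera_from_world'])); 
    return T[:3,3],T[:3,:3]@np.array([(c-cx)/f,(r-cy)/f,1])
def at_z(m,r,c,z):
    o,v=ray(m,r,c); return o+v*(z-o[2])/v[2]
def at_d(m,r,c,d):
    o,v=ray(m,r,c); return o+v*d
def cloud(m,d):
    r,c=np.mgrid[:384,:512]; f,cx,cy=K(m); T=np.linalg.inv(np.array(m['camera_from_world']))
    P=np.stack([(c-cx)/f*d,(r-cy)/f*d,d],-1); return P@T[:3,:3].T+T[:3,3]
def proj(m,p):
    f,cx,cy=K(m); q=np.array(m['camera_from_world'])@np.append(p,1); return q[1]/q[2]*f+cy,q[0]/q[2]*f+cx
E
python3 - <<'E'
from h import *
np.set_printoptions(precision=1,suppress=True)
o=robot.get_obs(); print(o['clock'],o['orientation'],o['grip_width'],robot.pinch_z)
for n in('top','scene'):
    im,d,m=cam(n,n+'1.png'); P=cloud(m,d); print(n,m['fov_y'],m['cx'],m['cy'],np.linalg.inv(m['camera_from_world'])[:3,3])
    for t in('domino_center','opening_edge','flap_center','bin','tumbler_center','jar_center','napkin_center','bank'):
        for s in spotter.spot_point(n,t)[:3]:
            r,c=s['location']; print(t,round(s['p'],2),r,c,P[int(r),int(c)],at_z(m,r,c,100))
E
```

```text
0.0 [ 1.   0.2 -0.  -0. ] 85.13217129875216 18.700000000000003
top 47.64119873845597 252.85010216048977 199.2632224261974 [512.8  16.  981.4]
domino_center 0.83 298.9 281.0 [373.5 -48.7  10.9] [384.5 -42.8 100. ]
domino_center 0.82 313.1 238.6 [340.9  45.5  13.1] [356.1  41.6 100. ]
domino_center 0.68 273.2 208.0 [426.9 112.5  11.7] [434.4 103.7 100. ]
opening_edge 0.92 227.5 264.6 [527.6  -8.3  98. ] [526.6  -9.4 100. ]
flap_center 0.64 196.8 261.2 [590.5  -1.8  99.8] [588.8  -2.2 100. ]
tumbler_center 0.92 212.8 200.9 [561.8 133.    5.8] [555.5 119.9 100. ]
jar_center 0.68 118.0 282.2 [776.6 -50.5  11. ] [752.4 -44.8 100. ]
napkin_center 0.74 204.2 373.5 [ 582.1 -254.8    9.2] [ 575.3 -230.6  100. ]
bank 0.59 227.5 264.5 [527.6  -8.3  98. ] [526.6  -9.2 100. ]
bank 0.3 120.2 279.9 [772.8 -43.9   7.7] [747.8 -40.1 100. ]
scene 51.802053321272275 248.93656764694026 189.17398241568054 [1057.6  433.6  567. ]
domino_center 0.7 209.8 322.1 [427.  106.1  12. ] [528.9 159.5 100. ]
domino_center 0.68 167.4 267.3 [494.3  -0.8 112. ] [480.3 -10.7 100. ]
opening_edge 0.8 176.2 258.0 [499.2 -21.1  82.5] [520.   -4.2 100. ]
opening_edge 0.31 172.4 266.3 [509.3   8.5 110.7] [497.2   0.  100. ]
flap_center 0.66 193.9 237.2 [591.9   0.9  98.8] [595.2   4.4 100. ]
tumbler_center 0.91 235.1 299.4 [587.6 150.1  71.5] [614.4 167.1 100. ]
tumbler_center 0.71 166.1 270.2 [487.3   1.8 112.2] [472.   -9.1 100. ]
jar_center 0.9 255.5 155.1 [786.4 -21.4  60. ] [808.4  15.6 100. ]
napkin_center 0.94 170.5 163.3 [ 601.4 -224.2   63.1] [ 635.7 -173.9  100. ]
napkin_center 0.18 215.3 255.8 [588.5  45.2  63.5] [622.2  75.  100. ]
bank 0.87 216.4 256.6 [585.3  45.2  58.9] [623.7  78.2 100. ]
```

```bash
python3 -c "
import cv2
a=cv2.imread('pics/top1.png')[80:350,150:420];cv2.imwrite('pics/a.png',cv2.resize(a,(600,600),interpolation=2))
a=cv2.imread('pics/scene1.png')[100:300,130:380];cv2.imwrite('pics/b.png',cv2.resize(a,(750,600),interpolation=2))"
```

```text
(no output)
```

View pics/a.png

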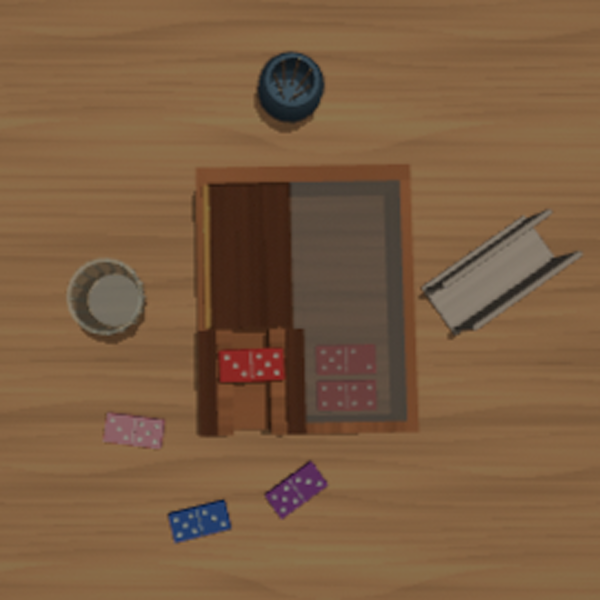

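View pics/b.png

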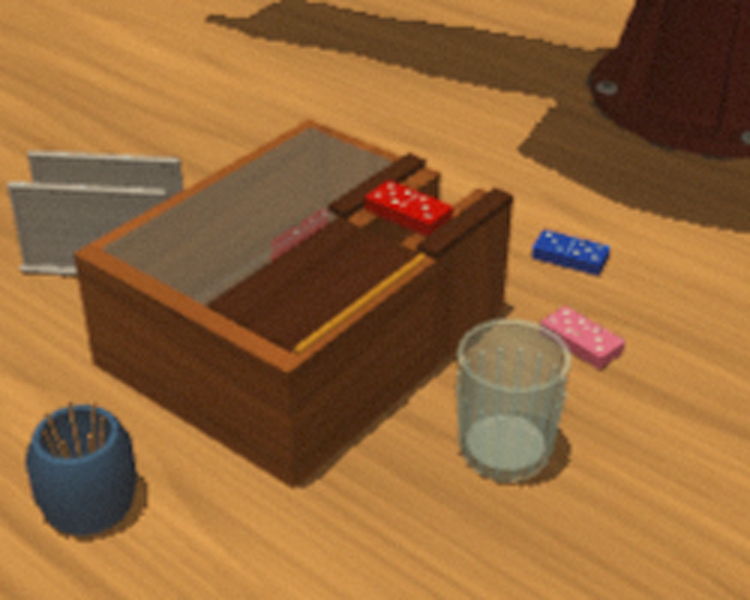

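In the crops, the only loose red domino lies on the runners (top picture about row 245, col 263; scene picture about row 167, col 266). The blue (316,239), purple (299,282) and pink (273,209) ones lie on the table, and the other red ones are under the clear sheet. The target is therefore the red one on the runners. Next I'll fit the bank and domino poses.

Run:
```python
from h import *
np.set_printoptions(precision=1,suppress=True)
for n in('top','scene'):
    im,d,m=cam(n); P=cloud(m,d); h=cv2.cvtColor(im,cv2.COLOR_RGB2HSV)
    k=(P[...,2]>80)&(P[...,2]<125)&(d>0)&(abs(P[...,0]-560)<170)&(abs(P[...,1]+45)<150)
    q=P[k][:,:2].astype(np.float32); rect=cv2.minAreaRect(q)
    print(n,'bank',rect,np.median(P[k][:,2])); print(cv2.boxPoints(rect))
    red=((h[...,0]<6)|(h[...,0]>174))&(h[...,1]>190)&(h[...,2]>90)&(P[...,2]>104)&k
    t=red&(P[...,2]>110)
    for z in (red,t):
        if z.sum()>5:
            r=cv2.minAreaRect(P[z][:,:2].astype(np.float32)); print('dom',z.sum(),r,P[z].mean(0))
```

```text
top bank ((554.0670776367188, -44.59840393066406), (245.4694061279297, 300.0627746582031), 1.4731755256652832) 100.33264947656613
[[ 427.5  102.2]
 [ 435.2 -197.7]
 [ 680.6 -191.4]
 [ 672.9  108.5]]
dom 131 ((493.5956115722656, -5.013669967651367), (27.78399658203125, 57.58330535888672), 0.4685245752334595) [492.2  -4.4 113.1]
dom 128 ((493.5987854003906, -5.01017951965332), (27.759244918823242, 57.61088180541992), 0.3690805733203888) [492.2  -4.3 113.2]
scene bank ((556.4383544921875, -44.61895751953125), (248.2777557373047, 299.4522399902344), 1.7883496284484863) 99.0374685974794
[[ 427.7  101.2]
 [ 437.  -198.1]
 [ 685.2 -190.4]
 [ 675.8  108.9]]
dom 240 ((495.33697509765625, -8.08917236328125), (71.012939453125, 39.21786117553711), 80.45773315429688) [500.    0.4 110.6]
dom 173 ((496.3857421875, -2.2478065490722656), (59.91188430786133, 32.02254867553711), 89.50409698486328) [497.9  -1.  112. ]
```

Run:
```python
from h import *
np.set_printoptions(precision=1,suppress=True)
im,d,m=cam('top'); P=cloud(m,d); z=P[...,2]
k=((z>85)&(z<125)&(abs(P[...,0]-555)<170)).astype(np.uint8)
n,L,S,C=cv2.connectedComponentsWithStats(k); i=L[L[:,240:300].any() and 250,255:275].max()
for i in range(1,n):
    if S[i,4]>300:
        q=P[L==i][:,:2].astype(np.float32); r=cv2.minAreaRect(q); print(S[i],r); print(cv2.boxPoints(r))
# profiles: heights across the lane behind the domino, and raised guides
for x in (450,465): 
    w=(abs(P[...,0]-x)<2)&(abs(P[...,1])<70); o=np.argsort(P[w][:,1]); print(np.c_[P[w][o][:,1],z[w][o]].T)
for y in (-30,-5,25):
    w=(abs(P[...,1]-y)<2)&(P[...,0]>415)&(P[...,0]<450); o=np.argsort(P[w][:,0]); print(np.c_[P[w][o][:,0],z[w][o]].T)
```

```text
[  238   154   100   123 11151] ((554.3197021484375, -54.74169158935547), (245.39752197265625, 198.15603637695312), 1.3746440410614014)
[[ 429.3   41.4]
 [ 434.  -156.7]
 [ 679.4 -150.8]
 [ 674.6   47.3]]
[[-68.9 -68.8 -67.  -67.  -64.7 -64.7 -62.9 -62.9 -60.7 -60.5 -59.2 -58.8
  -56.9 -56.8 -54.8 -54.7 -52.  -52.  -50.5 -50.3 -50.2 -48.3 -48.2 -46.3
  -46.2 -44.3 -42.3 -42.3 -40.3 -40.3 -38.4 -38.3 -36.6 -36.6 -34.7 -34.6
  -32.6 -32.6 -30.7 -30.7 -28.7 -28.5 -26.7 -26.6 -24.7 -24.7 -23.2 -23.2
  -23.  -22.8 -20.7 -20.6 -18.6 -18.5 -16.5 -16.4 -14.4 -14.3 -12.2 -12.2
  -10.1 -10.1  -8.   -7.9  -5.8  -5.8  -3.7  -3.6  -1.5  -1.5   0.6   0.6
    2.7   2.8   4.9   4.9   7.    7.    9.1   9.2  11.5  11.5  13.5  13.6
   15.6  15.6  17.6  17.6  19.6  19.6  21.6  21.6  23.6  23.6  25.5  25.5
   27.5  27.5  29.5  29.5  31.5  31.5  33.5  33.6  35.5  35.5  37.5  37.6
   39.5  39.6  41.5  41.6  46.9  47.   49.1  49.2  51.3  51.4  53.6  53.6
   55.8  55.9  58.1  58.2  60.2  60.4  62.5  62.5  64.7  64.8  67.   67.1
   69.3  69.3]
 [ 98.7  99.7  97.5  97.9 100.9 101.3  99.1  99.2 100.8 102.6  94.
[... 2697 characters left out ...]
.1  98.3]]
[[415.3 415.7 418.  420.  420.1 422.1 422.1 424.3 424.4 430.5 430.6 432.7
  433.  434.5 435.  436.8 436.9 438.9 438.9 441.1 441.1 443.2 443.3 445.2
  445.5 447.5 447.5 449.5 449.5]
 [ -3.    1.1   1.5  -0.8   0.9  -1.9  -1.5  -1.2  -1.1  43.7  44.3  44.7
   47.8  40.7  47.   43.9  44.4  43.   43.2  43.5  44.4  44.3  45.7  42.2
   47.2  44.6  45.3  42.9  44. ]]
[[415.6 415.7 417.4 417.5 419.5 429.7 431.1 431.6 433.4 433.8 435.2 435.8
  437.5 437.7 439.  439.9 441.2 441.6 443.2 443.6 445.1 445.6 447.2 447.7
  449.1 449.7]
 [  1.3   2.5  -2.9  -1.3  -3.8 103.8  97.6 103.8 101.  106.1  99.2 105.8
  102.6 105.1  96.7 107.6 100.  104.7 100.  105.3  98.8 105.8 100.7 106.8
   99.1 106.7]]
```

```bash
cat >> h.py <<'E'
A=0.024; O=np.array([525.6,-4.4])
def B(x,y,z): c,s=np.cos(A),np.sin(A); return [O[0]+c*x-s*y,O[1]+s*x+c*y,z]
def toB(p): c,s=np.cos(A),np.sin(A); d=np.array(p[:2])-O; return c*d[0]+s*d[1],-s*d[0]+c*d[1]
E
python3 - <<'E'
from h import *
from scipy.spatial.transform import Rotation as Rt
np.set_printoptions(precision=2,suppress=True)
best=None
for sg in(1,-1):
    y=sg*np.array([np.cos(A),np.sin(A),0]); z=np.array([0,0,-1.]); M=np.c_[np.cross(y,z),y,z]
    q=Rt.from_matrix(M).as_quat(); j=kinematics.solve_ik(B(-11.5,-2,190),q); print(sg,q,j)
    if j is not None and (best is None or abs(j[5])<best[1]): best=(q,abs(j[5]))
q=best[0]; np.save('q.npy',q)
robot.goto(B(-11.5,-2,190),q)
robot.movel(B(-11.5,-2,125),150)
o=robot.get_obs(); print(o['clock'],o['position'],o['force'],o['grip_width'])
im,d,m=cam('wrist','w1.png'); cam('scene','s2.png')
a=cv2.imread('pics/s2.png')[80:280,130:380]
cv2.imwrite('pics/w2.png',np.hstack([cv2.resize(cv2.imread('pics/w1.png'),(400,300)),cv2.resize(a,(375,300))]))
E
```

```text
1 [0.7  0.72 0.   0.  ] [-0.16  0.3  -0.26  1.02  0.    1.39]
-1 [ 0.72 -0.7   0.   -0.  ] [-0.16  0.3  -0.26  1.02  0.   -1.75]
3.6917 [514.41  -7.07 125.45] [0.53 0.07 0.53] 85.19208049764478
```

View pics/w2.png

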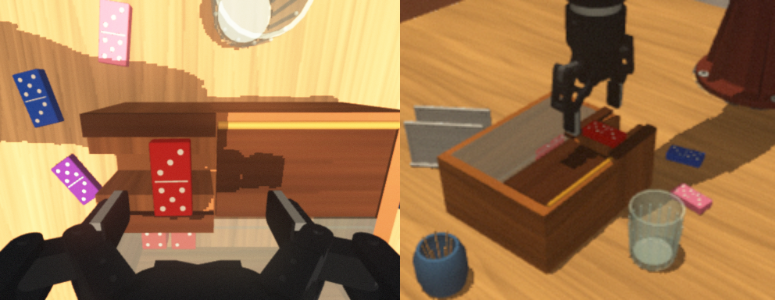

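The wrist view (left) shows the domino between the fingers, with the rear finger behind it over the groove and the front finger over the flap. I'll descend with a force guard.

Run:
```python
from h import *
np.set_printoptions(precision=2,suppress=True)
for z in (84,70,54):
    t=robot.movel(B(-11.5,-2,z),80,contact_N=20); o=robot.get_obs(); print(t,o['clock'],o['position'],o['force'],o['moment'])
    if t: break
cam('wrist','w3.png'); cam('scene','s3.png')
a=cv2.imread('pics/s3.png')[100:260,180:380]
cv2.imwrite('pics/w4.png',np.hstack([cv2.resize(cv2.imread('pics/w3.png'),(400,300)),cv2.resize(a,(375,300))]))
```

```text
False 4.45 [514.15  -6.7   84.27] [-1.57 -0.11  0.56] [-0.02  0.11 -0.02]
False 4.775 [514.22  -6.95  70.11] [ 0.74 -1.69  1.12] [-0.4  -0.03 -0.03]
False 5.125 [513.77  -6.89  53.89] [ 0.1  -2.16  0.34] [-0.49  0.04 -0.09]
```

View pics/w4.png

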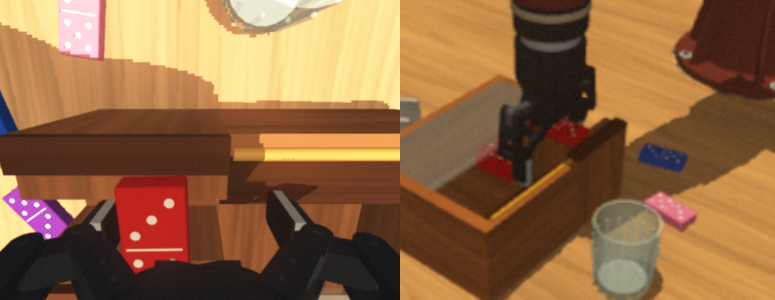

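Run:
```python
from h import *
np.set_printoptions(precision=0,suppress=True)
for n in('wrist','top'):
    im,d,m=cam(n); P=cloud(m,d)[d>0]; X,Y=toB(P.T[:2].reshape(2,-1)) if 0 else (np.cos(A)*(P[:,0]-O[0])+np.sin(A)*(P[:,1]-O[1]), -np.sin(A)*(P[:,0]-O[0])+np.cos(A)*(P[:,1]-O[1]))
    for a,b in((5,30),(65,85),(90,125)):
        print(n,a,[(y,int(w.sum()),round(float(np.median(P[w][:,2])))) for y in range(-34,40,6) if (w:=(X>a)&(X<b)&(abs(Y-y)<3)).sum()>3])
```

```text
wrist 5 [(-34, 68, 7), (-16, 34, 47), (-10, 220, 51), (-4, 285, 57), (2, 459, 64), (8, 795, 117), (14, 4524, 138), (20, 628, 82), (26, 528, 87), (32, 636, 93), (38, 787, 101)]
wrist 65 [(-34, 29, 7), (-10, 152, 50), (-4, 188, 56), (2, 209, 62), (8, 254, 68), (14, 300, 74), (20, 347, 80), (26, 431, 87), (32, 466, 92), (38, 324, 101)]
wrist 90 [(-34, 120, 7), (-10, 267, 50), (-4, 305, 56), (2, 279, 62), (8, 241, 68), (14, 191, 74), (20, 119, 80), (26, 13, 84)]
top 5 [(-34, 122, 533), (-28, 122, 533), (-22, 122, 534), (-16, 127, 535), (-10, 129, 536), (-4, 131, 536), (2, 134, 537), (8, 134, 537), (14, 131, 538), (20, 127, 539), (26, 140, 545), (32, 138, 546), (38, 140, 547)]
top 65 []
top 90 [(-34, 42, 8), (-28, 38, 8), (-22, 48, 8), (-16, 31, 45), (-10, 44, 53), (-4, 37, 58), (2, 48, 64), (8, 50, 71), (14, 49, 77), (20, 43, 83), (26, 42, 90), (32, 39, 95), (38, 43, 103)]
```

Flap at about 0.8 rad. I'll press a little deeper and push.

Run:
```python
from h import *
np.set_printoptions(precision=2,suppress=True)
robot.movel(B(-11.5,-2,50),80,contact_N=25)
for x in (10,25,40,52):
    t=robot.movel(B(x,-2,50),60,contact_N=20); o=robot.get_obs(); print(t,o['clock'],o['position'],o['force'],o['moment'])
    if t: break
robot.sleep(0.4)
cam('wrist','w5.png'); cam('scene','s5.png')
a=cv2.imread('pics/s5.png')[100:260,180:380]
cv2.imwrite('pics/w6.png',np.hstack([cv2.resize(cv2.imread('pics/w5.png'),(400,300)),cv2.resize(a,(375,300))]))
```

```text
False 6.0833 [536.35  -6.17  50.07] [ 0.52 -1.46  1.45] [-0.27 -0.28 -0.07]
False 6.4833 [551.3   -5.82  50.06] [ 2.61 -1.6   1.92] [-0.24 -0.36 -0.09]
False 6.8833 [566.18  -5.46  50.07] [ 1.51 -1.73  1.7 ] [-0.28 -0.33 -0.05]
False 7.2333 [578.14  -5.17  50.04] [ 1.5  -1.91  1.31] [-0.31 -0.27 -0.06]
```

View pics/w6.png

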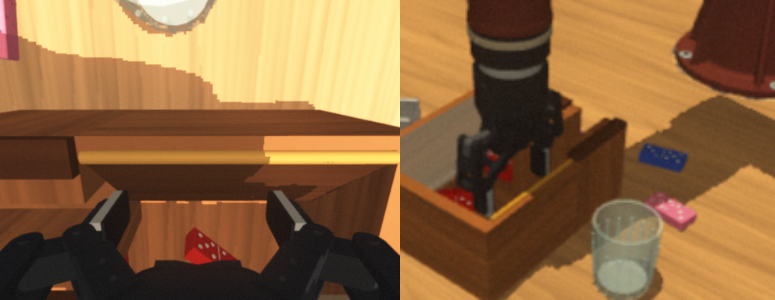

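The domino has dropped off the flap into the bin, seen between the fingers at about (245,207) of the left half. I'll lift straight up and look.

Run:
```python
from h import *
np.set_printoptions(precision=2,suppress=True)
q=np.load('q.npy')
robot.movel(B(52,-2,125),100); robot.movel(B(52,-2,200),200)
robot.goto([300,-350,260],q); robot.sleep(0.3)
o=robot.get_obs(); print(o['clock'],o['position'],o['force'])
im,d,m=cam('top','t7.png'); P=cloud(m,d); cam('scene','s7.png')
w=(abs(P[...,0]-593)<50)&(abs(P[...,1])<25); print(np.percentile(P[w][:,2],[2,50,98]))
for t in('tumbler_center','jar_center','napkin_center'): print(t,[s['location'] for s in spotter.spot_point('top',t)[:1]])
a=cv2.imread('pics/t7.png')[100:300,150:400];b=cv2.imread('pics/s7.png')[100:300,130:380]
cv2.imwrite('pics/w8.png',np.hstack([cv2.resize(x,(400,320),interpolation=2) for x in(a,b)]))
```

```text
11.1 [ 300.36 -349.72  259.92] [-0.58  0.44 -0.98]
[ 96.93 100.17 103.36]
tumbler_center [[210.5, 199.3]]
jar_center [[118.3, 280.0]]
napkin_center [[204.9, 372.9]]
```

View pics/w8.png

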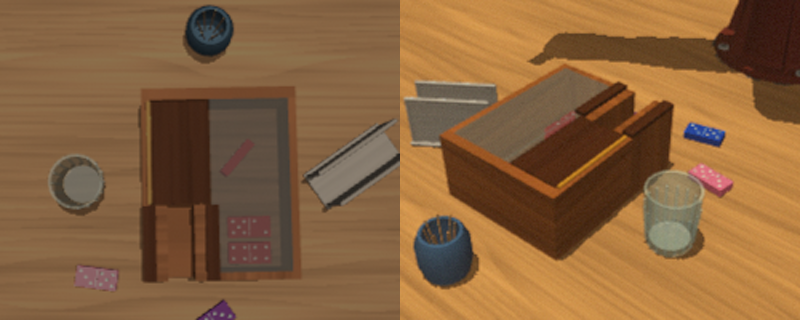

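The picture shows the domino inside the bin under the sheet, at about (157,238) of the left half. The flap is closed and level at 100 mm, and the glass, jar and napkin holder have not moved.

```bash
python3 -c "
from h import *
print(hand_in())"
```

```text
the job is handed in; nothing more can be done
None
```

The red domino is in the bank's bin, the flap has closed by itself, the glass, jar and napkin holder still stand where they were, and the job is handed in after about 11 s of robot time.

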